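Tap the lens central on the stage

TASK

Take the wooden tapping block by its stem and, with the block only, gently tap the rimmed lens on the stage from the robot's left, then from its right, then from its left again, with more taps either side as needed, until the lens lies centred in the ring marked on the stage, its rim inside the ring line all round. Then stand the tapping block upright in the middle of the round cork pad, and let go. Do not touch the lens with the gripper or lift or tip it, and leave the other things on the bench and stage where they are.

Things in the scene. Friction and masses are not known exactly. Their poses are not given: they have to be found in the camera images.
- stage: Fixed pale slab, 200 (its x) x 260 (its y) x 12 mm high, flat on the bench; its place and yaw (up to 0.35 rad) vary. Origin at the centre of its underside; its +y points to the robot's left, its +x away from the robot. Two fixed steel stop pins, 10 mm thick, stand 30 mm above the slab at its x = +88 and -88 mm, y = 0, so that the lens is reached from left and right.
- stage_mark (a point): Centre of the scribed ring on the slab's top (12 mm above the bench), where the cross lines meet. The thin dark ring line is 120 mm across.
- lens: Loose round lens in an aluminium rim, 110 mm in diameter, 26 mm high, upright smooth outer side, about 0.4 kg, lying flat on the slab; it slides without rolling and stops when the push stops. Too wide to grasp. Origin at the centre of its underside. It starts up to 42 mm to the left or right of the ring's centre (stage y) and up to 15 mm nearer or farther (stage x).
- tapper: Loose wooden tapping block, about 0.17 kg, 125 mm high, standing upright on the bench. Foot: 60 (its x) x 40 (its y) x 45 mm high with flat upright faces; push with the broad faces, which look along its +y and -y, 20 mm from the axis. Above the foot a paler stem, 32 (its x) x 28 (its y) mm, centred, from 45 to 125 mm height; grasp it across the 28 mm, from above. Origin at the centre of its underside, z up.
- pad: Fixed round cork pad, 150 mm in diameter, 6 mm thick, on the bench to one side of the stage (the block starts on the other side). Nothing near it stands higher than 65 mm. Origin at the centre of its underside.
- mallet: Bystander, loose, leave where it is: a hammer-shaped wooden bench mallet about 200 mm long. Origin at the underside.
- pliers: Bystander, loose, leave where it is: steel pliers with black grips, about 165 mm long, lying flat. Origin at the underside.
- mandrel: Bystander, loose, leave where it is: tapered steel ring mandrel, 210 mm, with a square wooden handle, lying down. Origin at the underside.
- dish: Bystander, loose, leave where it is: white ceramic dish, 90 mm across, 35 mm high. Origin at the underside.
- jar: Bystander, loose, leave where it is: squat amber glass jar, 60 mm across, 65 mm high. Origin at the underside.
- weight: Bystander, loose, leave where it is: knobbed round brass weight, 36 mm across and 42 mm high, on the stage's corner at the stage's -x, +y side. Origin at the underside.
- tin: Bystander, loose, leave where it is: round steel lidded tin, 40 mm across and 27 mm high, on the stage's corner at the stage's +x, -y side. Origin at the underside.
Things that resemble listed ones, but are neither listed nor needed, are in the scene too. What is shaped like the tapper but blue or orange is not meant.

How it is judged:
On the way, in this order (a step that is already met when the one before it is completed fails the run):
1. the lens is tapped with the block from the robot's left side (contact force between tapper and lens above 0.3 N and y of tapper in the frame of stage above 0 m and x of tapper in the frame of stage between -0.065 and 0.065 m).
2. then from the right side (contact force between tapper and lens above 0.3 N and y of tapper in the frame of stage below 0 m and x of tapper in the frame of stage between -0.065 and 0.065 m).
3. then from the left side again (all of step 1).
At the end, for the whole second after the job is handed in: The lens lies flat and still on the stage with its centre within 5 mm of the ring's centre; the tapping block stands upright, released and still, on the middle of the cork pad with its axis within 40 mm of the pad's centre (horizontal distance between lens and stage_mark below 0.005 m and z of lens in the frame of stage below 0.015 m and angle between lens's own z axis and vertical below 0.05 rad and linear speed of lens below 0.01 m/s and horizontal distance between tapper and pad below 0.04 m and z of tapper in the frame of pad between 0.003 and 0.01 m and angle between tapper's own z axis and vertical below 0.1 rad and linear speed of tapper below 0.02 m/s); the robot touches nothing.
It fails at once if the gripper or arm touches the lens (contact force between any of the fingers, the arm and lens above 0.3 N).
It fails at once if the lens is lifted or tipped (angle between lens's own z axis and vertical above 0.12 rad or z of lens in the frame of stage above 0.02 m).
It fails at once if the lens is struck hard (faster than 0.3 m/s) (linear speed of lens above 0.3 m/s).
It fails at once if a bystander is shifted by more than 20 mm (distance of any of mallet, pliers, mandrel, dish, jar, weight, tin from where it was at the start of the episode above 0.02 m).
It also fails if it takes over 61 s, if anything falls off the work surface, if the arm or the gripper's body presses on something with over 40 N, if the wrist force passes 120 N, or if a joint passes its speed limit or range.

ROBOT

A 6-joint arm with a two-finger parallel gripper is mounted at the origin on the work surface. World frame = base frame: x ahead of the robot, y to its left, z up, the work surface at z = 0. Lengths are in m, angles in rad, forces in N, time in s.
With the tool pointing down it reaches from about 0.25 to 0.775 m from the base axis. Payload 4 kg.
Tool frame: the origin (TCP) lies midway between the tips of the shut fingers; the grasp point (between the pads) lies 19 mm behind it; z points along the fingers, y is the direction in which the jaws open and shut (so a half turn about z gives the same grasp; the last joint's range is limited). The gripper opens to 94 mm and grips with 3 to 60 N. Pads are 16 mm wide; open, the fingers measure 119 mm over their backs; the gripper's body (75 mm by 177 mm) begins 78 mm behind the grasp point.
Start: joints at [1.01, 0.087, 1.371, -0, 1.684, -0.103], TCP at [0.243, 0.493, 0.206] pointing down, gripper open.
Joint ranges: [-3.1, 3.1], [-0.76, 2.03], [0.27, 2.55], [-1.08, 4.22], [0.17, 2.65], [-2.57, 2.57]. Speed limits (rad/s): [2.79, 2.79, 3.14, 3.14, 3.14, 3.14].

INTERFACE

Orientations are given as [roll, pitch, yaw] about the fixed x, y, z axes, in that order (R = Rz(yaw) Ry(pitch) Rx(roll)).
In Python, from bench import robot gives the robot as it stands.
- The arm moves only by the tool carry_out, never from a script. Its argument "deltas" is text: rows parted by semicolons, each of 7 numbers parted by spaces: the shift along the tool's x, y, z in mm, then the turn, a rotation vector about the tool's x, y, z in rad, then the closure, from 0 (fully open) to 1 (shut). A call has exactly 8 rows; each row is the pose to reach, as a shift and turn from the pose commanded when the call began, along the tool's axes at that moment; what a row does not reach only later rows make up. A row lasts 1/12 s, in which the tool goes at most 41.7 mm and 7.16 degrees, less where a joint would pass 70% of its speed; a pose out of reach is approached as far as the arm can. A call with a gripper value outside its range is refused whole. The fingers move at their own pace and stop on an object; the grip force is fixed at half the most. Time passes only in rows, so rows that repeat a pose let the fingers close, or fill a call up. It gives the time, the measured TCP pose, the force and the opening at its end, in the units of the state.
- robot.get_obs(): the state, without advancing time (a new reading comes with each control period).
- robot.snapshot(name): name is "side" or "top" or "wrist"; returns a dict with "pixels" (384x512x3 uint8, red, green, blue), "range_z" (384x512 float32, m along the optical axis (not along the pixel's ray), 0 where there is no reading), "camera_matrix" (3x3 intrinsics, pixels), "rvec" (rotation vector, rad) and "tvec" (3), from world to camera coordinates, as OpenCV has them. Camera axes: x right, y down, z forward; pixel columns grow to the right and rows downward; lengths in m; the calibration is good to about 2 mm. A picture is of the moment at which its call begins.
- robot.close_job(): hands the job in, once; it reports no verdict.
Trained networks look in a picture, given as the dict that the camera call returned (one of the last four; its "shot" number tells which), for a name from the list of things; names that differ only in an ending like _2 or _b are one class to them, and where a whole thing is asked for, a point or a joint stands for the part that bears it (a point fixed in the world has none). Each returns a list of dicts, best first, with "p" (0 to 1); they miss things now and then, are a little off and sometimes report something else, mostly with a low value. They report only what shows in the picture. A call takes as long as a camera call. They do not tell look-alikes from the thing itself.
- robot.look_for(picture, thing): "at" ([x, y, z] in m, in the coordinates of the camera as it stood for that picture, good to about 4 mm: the middle of the surface that is visible of it).
- robot.place_of(picture, thing): "at" ([x, y, z] in m, in the coordinates of the camera as it stood for that picture, good to about 4 mm: a listed point, or the origin of a listed thing).
The state is a dict: "time": time; "joint_positions": joint angles; "qvel": joint speeds; "joint_torque": joint torques, N m; "tool_pos": TCP position; "ee_rot": TCP orientation; "wrist_force": force on the tool from outside, world axes, zero at the start; "wrist_torque": the same for the moment, N m; "width": finger opening in m.
Only numpy, scipy, OpenCV 4.12 (cv2) and the standard library are available. Lean on these libraries where they do the work, as an engineer would, in place of code of your own. Each camera call takes 0.05 s, during which the arm holds its last target.

## Working session

There is one attempt and no reset: what is moved stays moved. The work goes in short steps, Python scripts to look and compute and a tool call to move; the robot and the scene stay as the last step left them, time stands still between calls to the robot, and variables do not carry over. Pictures are saved under pics/ and viewed, and the job is handed in when it is done.

Besides the shell and the picture viewer there is one more tool, called after "Call:" as name(argument=value, ...), one argument or row to a line, values as JSON. carry_out: Moves the arm, as the interface text tells. Its arguments: {"type":"object","properties":{"deltas":{"type":"string"}},"required":["deltas"]}

```bash
mkdir -p pics; ls
cat > h.py <<'E'
import numpy as np, cv2
from bench import robot
def snap(n,f=None):
    s=robot.snapshot(n)
    if f: cv2.imwrite('pics/'+f,s['pixels'][:,:,::-1])
    return s
def w(s,p):
    R=cv2.Rodrigues(np.array(s['rvec'],float))[0]; return R.T@(np.array(p)-np.array(s['tvec']).ravel())
def px(s,P):
    return cv2.projectPoints(np.array([P],float),np.array(s['rvec'],float),np.array(s['tvec'],float),s['camera_matrix'],None)[0].ravel()
def cloud(s):
    K=s['camera_matrix'];z=s['range_z'];v,u=np.mgrid[:z.shape[0],:z.shape[1]]
    c=np.stack([(u-K[0,2])/K[0,0]*z,(v-K[1,2])/K[1,1]*z,z],-1)
    R=cv2.Rodrigues(np.array(s['rvec'],float))[0]; return (c-np.array(s['tvec']).ravel())@R
def onplane(s,uv,zp):
    K=s['camera_matrix'];R=cv2.Rodrigues(np.array(s['rvec'],float))[0];o=-R.T@np.array(s['tvec']).ravel()
    d=R.T@np.linalg.inv(K)@np.array([uv[0],uv[1],1.]);return o+d*(zp-o[2])/d[2]
E
python3 - <<'E'
from h import *
np.set_printoptions(precision=4,suppress=True)
for n in ['top','side']:
    s=snap(n,n+'0.png')
    for t in ['stage','stage_mark','lens','tapper','pad','mallet','weight','tin','dish','jar','pliers','mandrel']:
        for r in robot.place_of(s,t)[:3]: P=w(s,r['at']);print(n,t,round(r['p'],2),P,px(s,P))
print(robot.get_obs())
E
```

```text
pics
top stage 0.72 [ 0.5845  0.0188 -0.0002] [262.225  184.8675]
top stage_mark 0.71 [0.5837 0.0191 0.0098] [262.1594 184.3681]
top lens 0.92 [0.5899 0.0329 0.0131] [257.6044 181.8004]
top tapper 0.96 [ 0.4673 -0.3402  0.0008] [384.4215 230.6013]
top tapper 0.77 [ 0.3616 -0.3407  0.0032] [385.3958 267.7401]
top tapper 0.63 [ 0.5758 -0.3647 -0.0006] [392.0694 194.4009]
top pad 0.63 [0.445  0.2946 0.0011] [164.7636 226.7698]
top mallet 0.86 [ 0.5191  0.4692 -0.0001] [108.2606 198.6871]
top tin 0.7 [ 0.6209 -0.1081  0.0117] [305.8792 174.1523]
top dish 0.79 [0.7004 0.2634 0.0012] [183.3346 143.4113]
top jar 0.67 [ 0.6774 -0.2791  0.0006] [362.9176 159.7443]
top jar 0.32 [ 0.6699 -0.4261 -0.0002] [412.0822 164.6861]
top pliers 0.95 [ 0.6793  0.3854 -0.0011] [142.6701 148.2806]
top pliers 0.59 [ 0.4703 -0.3359 -0.0019] [382.6297 229.5918]
top mandrel 0.59 [ 0.6682 -0.4282 -0.0022] [412.5756 165.4557]
top mandrel 0.17 [0.5858 0.0175 0.0098] [262.735  183.6901]
side stage 0.76 [ 0.5824  0.0227 -0.0004] [267.8773 205.473 ]
side stage_mark 0.74 [0.5876 0.0185 0.0151] [270.4144 200.9672]
side
[... 736 characters left out ...]
0.6854 0.3827 0.0046] [220.4538 143.2381]
side mandrel 0.57 [ 0.6704 -0.4256 -0.0016] [424.6752 280.6442]
side mandrel 0.52 [0.5942 0.0285 0.0159] [269.8111 198.222 ]
side mandrel 0.34 [0.5848 0.0188 0.016 ] [269.5661 201.0503]
{'time': 1.3, 'joint_positions': array([ 1.0099,  0.0872,  1.3707, -0.    ,  1.6836, -0.1031]), 'qvel': array([-0.0005, -0.0008, -0.0011,  0.0017,  0.0001, -0.    ]), 'joint_torque': array([  0.0006, -34.0041, -30.2596,   0.0718,   0.0236,  -0.    ]), 'tool_pos': array([0.2431, 0.4934, 0.2055]), 'ee_rot': array([3.1415, 0.    , 2.6838]), 'wrist_force': array([-0.3412, -0.8202,  0.0509]), 'wrist_torque': array([-0.0166, -0.0068,  0.0294]), 'width': 0.09403476628065371}
```

View pics/top0.png

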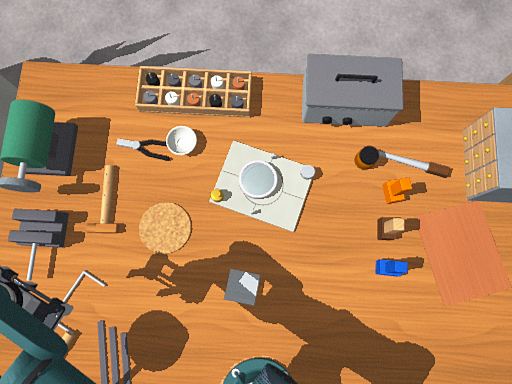

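View pics/side0.png

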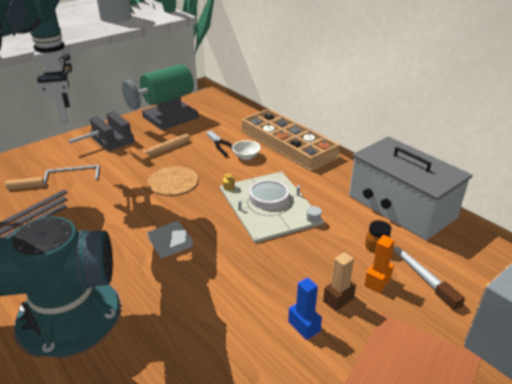

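```bash
cat > m.py <<'E'
from h import *
from scipy.optimize import least_squares
np.set_printoptions(precision=4,suppress=True)
def lens_fit(s,c0=(.59,.03)):
    C=cloud(s); P=C.reshape(-1,3)
    m=(s['range_z'].ravel()>0)&(np.hypot(P[:,0]-c0[0],P[:,1]-c0[1])<.09)&(P[:,2]>.025)&(P[:,2]<.05)
    Q=P[m];print('lens z med',np.median(Q[:,2]),len(Q))
    return Q
def stage_corners(s,c0=(.585,.019)):
    P=cloud(s);m=(s['range_z']>0)&(np.hypot(P[...,0]-c0[0],P[...,1]-c0[1])<.19)&(P[...,2]>.006)
    m=cv2.morphologyEx(m.astype(np.uint8),cv2.MORPH_OPEN,np.ones((3,3)))
    n,l,st,_=cv2.connectedComponentsWithStats(m);k=1+np.argmax(st[1:,4])
    cn,_=cv2.findContours((l==k).astype(np.uint8),cv2.RETR_EXTERNAL,cv2.CHAIN_APPROX_NONE)
    c=max(cn,key=cv2.contourArea)[:,0]
    Q=np.array([onplane(s,p,.012)[:2] for p in c]);return Q
E
python3 - <<'E'
from m import *
s=snap('top')
Q=stage_corners(s)
r=cv2.minAreaRect((Q*1000).astype(np.float32));print(r)
L=lens_fit(s);print(cv2.minEnclosingCircle((L[:,:2]*1000).astype(np.float32)),L[:,:2].mean(0))
P=cloud(s).reshape(-1,3)
m=(np.hypot(P[:,0]-.469,P[:,1]+.34)<.05)
for a,b in((.10,.14),(.035,.055)):
    q=P[m&(P[:,2]>a)&(P[:,2]<b)];print(len(q),q.mean(0) if len(q) else 0,cv2.minAreaRect((q[:,:2]*1000).astype(np.float32)) if len(q) else 0)
im=s['pixels'][:,:,::-1]
cv2.imwrite('pics/c1.png',np.hstack([cv2.resize(im[130:240,200:325],None,fx=4.4,fy=4.4,interpolation=3),cv2.resize(im[200:255,365:425],None,fx=4,fy=8.8,interpolation=3)]))
E
```

```text
((584.8394165039062, 19.51068115234375), (266.0591735839844, 204.4521026611328), 73.0908203125)
lens z med 0.03523150173385764 1156
((586.2019653320312, 18.25872230529785), 88.3459243774414) [0.5944 0.0337]
172 [ 0.4696 -0.3344  0.121 ] ((470.54510498046875, -336.75787353515625), (27.661022186279297, 31.412689208984375), 89.6316909790039)
183 [ 0.4659 -0.3306  0.0443] ((470.9431457519531, -336.4309387207031), (59.63005828857422, 40.61817169189453), 0.8925578594207764)
```

View pics/c1.png

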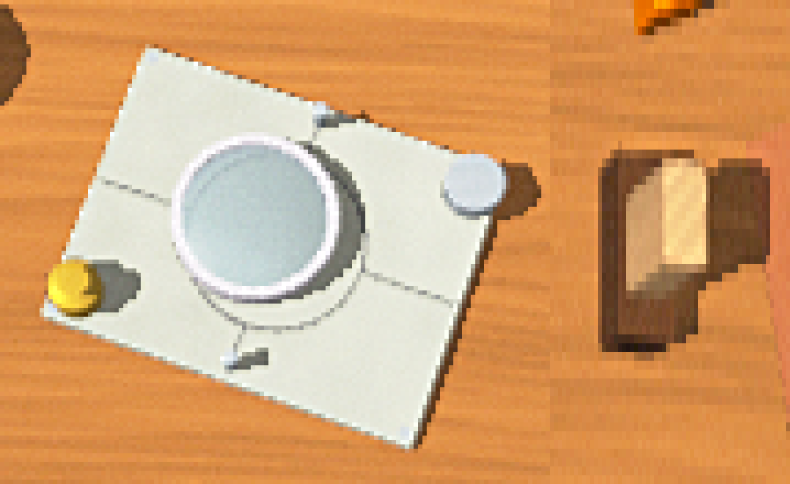

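```bash
cat > go.py <<'E'
import sys; from h import *
o=robot.get_obs(); p=np.array(o['tool_pos']); yaw=o['ee_rot'][2]
np.set_printoptions(precision=4,suppress=True)
print('t',round(o['time'],2),p,np.array(o['ee_rot']),'F',np.array(o['wrist_force']),'w',round(o['width'],4),'q',np.array(o['joint_positions']))
if len(sys.argv)>4:
    t=np.array([float(a) for a in sys.argv[1:4]]);d=(t-p)*1000;c,s=np.cos(yaw),np.sin(yaw)
    dy=(float(sys.argv[4])-yaw+np.pi)%(2*np.pi)-np.pi
    print('%.1f %.1f %.1f 0 0 %.3f  dist %.1f'%(d[0]*c+d[1]*s,d[0]*s-d[1]*c,-d[2],-dy,np.linalg.norm(d)))
E
python3 go.py .47 -.338 .206 3.1416
```

```text
t 1.35 [0.2431 0.4934 0.2055] [ 3.1415 -0.      2.6838] F [-0.383   0.0481  0.5491] w 0.094 q [ 1.0099  0.0872  1.3707  0.      1.6836 -0.1031]
-571.0 -645.5 -0.5 0 0 -0.458  dist 861.8
```

Call:
carry_out(
  deltas="-571 -645 0 0 0 -0.458 0;-571 -645 0 0 0 -0.458 0;-571 -645 0 0 0 -0.458 0;-571 -645 0 0 0 -0.458 0;-571 -645 0 0 0 -0.458 0;-571 -645 0 0 0 -0.458 0;-571 -645 0 0 0 -0.458 0;-571 -645 0 0 0 -0.458 0",
)

```text
time: 2.02
tool_pos: [0.3298, 0.1749, 0.2058]
ee_rot: [3.141, 0.001, -3.14]
wrist_force: [0.6, 0.3, 0.5]
width: 0.0936
```

```bash
python3 go.py .47 -.338 .206 3.1416
python3 - <<'E'
from h import *
s=snap('wrist','w1.png')
print(-cv2.Rodrigues(np.array(s['rvec'],float))[0].T@np.array(s['tvec']).ravel())
E
```

```text
t 2.02 [0.3298 0.1749 0.2058] [ 3.1412  0.0014 -3.1405] F [0.5951 0.2939 0.5095] w 0.0936 q [ 0.3355 -0.3191  1.7351 -0.      1.7241 -1.2364]
-139.6 -513.1 -0.2 0 0 0.001  dist 531.7
[0.257461   0.17514121 0.38532387]
```

View pics/w1.png

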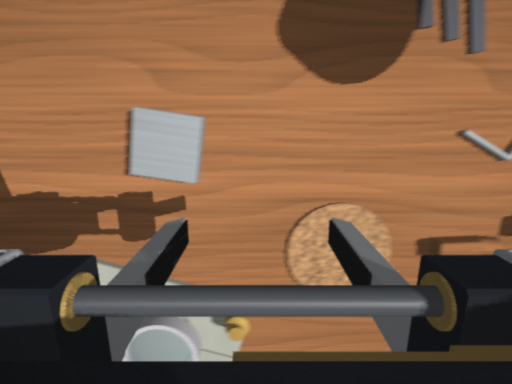

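Call:
carry_out(
  deltas="-140 -513 0 0 0 0 0;-140 -513 0 0 0 0 0;-140 -513 0 0 0 0 0;-140 -513 0 0 0 0 0;-140 -513 0 0 0 0 0;-140 -513 0 0 0 0 0;-140 -513 0 0 0 0 0;-140 -513 0 0 0 0 0",
)

```text
time: 2.73
tool_pos: [0.4179, -0.1469, 0.2058]
ee_rot: [-3.142, 0.001, 3.141]
wrist_force: [-0.6, 1.1, -0.3]
width: 0.0937
```

```bash
python3 go.py .4705 -.338 .206 3.1416
```

```text
t 2.73 [ 0.4179 -0.1469  0.2058] [-3.1415  0.0011  3.1411] F [-0.5825  1.1346 -0.2857] w 0.0937 q [-0.4666 -0.1551  1.6051  0.0005  1.6905 -2.0368]
-52.7 -191.0 -0.2 0 0 -0.001  dist 198.2
```

Call:
carry_out(
  deltas="-53 -191 0 0 0 0 0;-53 -191 0 0 0 0 0;-53 -191 0 0 0 0 0;-53 -191 0 0 0 0 0;-53 -191 0 0 0 0 0;-53 -191 0 0 0 0 0;-53 -191 30 0 0 0 0;-53 -191 50 0 0 0 0",
)

```text
time: 3.4
tool_pos: [0.4711, -0.3361, 0.1548]
ee_rot: [3.142, 0.001, 3.141]
wrist_force: [0.9, 0.5, -1.7]
width: 0.0939
```

```bash
python3 go.py .4705 -.338 .08 3.1416;python3 - <<'E'
from h import *
s=snap('wrist','w2.png')
for r in robot.place_of(s,'tapper'): print(r['p'],w(s,r['at']))
C=cloud(s).reshape(-1,3);m=(C[:,2]>.117)&(C[:,2]<.13)&(np.hypot(C[:,0]-.47,C[:,1]+.338)<.05)
q=C[m];print(len(q),cv2.minAreaRect((q[:,:2]*1000).astype(np.float32)),np.median(q,0))
E
```

```text
t 3.4 [ 0.4711 -0.3361  0.1548] [3.1416 0.0008 3.1409] F [ 0.9315  0.4882 -1.6877] w 0.0939 q [-0.7179  0.1652  1.3843  0.0006  1.5915 -2.288 ]
0.6 -1.9 74.8 0 0 -0.001  dist 74.8
0.91 [ 0.57739183 -0.3584945   0.00339857]
0.84 [ 0.35845522 -0.34347403  0.0029532 ]
1416 ((469.45452880859375, -338.9148864746094), (28.185096740722656, 31.365999221801758), 89.00496673583984) [ 0.46787359 -0.33883151  0.12513391]
```

View pics/w2.png

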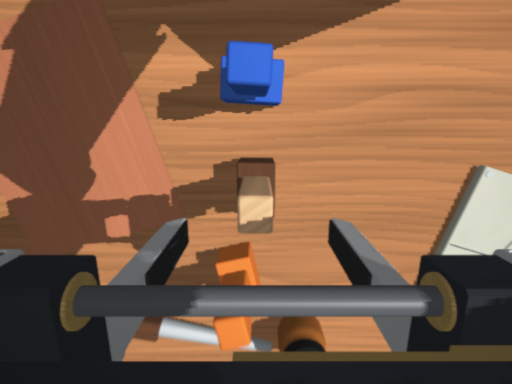

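Call:
carry_out(
  deltas="1 -3 30 0 0 0 0;1 -3 60 0 0 0 0;1 -3 75 0 0 0 0;1 -3 75 0 0 0 0.6;1 -3 75 0 0 0 1;1 -3 75 0 0 0 1;1 -3 75 0 0 0 1;1 -3 75 0 0 0 1",
)

```text
time: 4.17
tool_pos: [0.4708, -0.3396, 0.083]
ee_rot: [-3.139, 0.003, -3.141]
wrist_force: [0.5, -0.2, -0.5]
width: 0.064
```

```bash
python3 go.py .4705 -.338 .16 3.1416
```

```text
t 4.17 [ 0.4708 -0.3396  0.083 ] [-3.139   0.0032 -3.1412] F [ 0.5079 -0.1813 -0.5006] w 0.064 q [-0.7226  0.2058  1.4824  0.0001  1.4493 -2.2938]
0.3 1.6 -77.0 0 0 0.000  dist 77.1
```

Call:
carry_out(
  deltas="0 0 0 0 0 0 1;0 0 0 0 0 0 1;0 0 0 0 0 0 1;0 0 0 0 0 0 1;0 0 0 0 0 0 1;0 0 0 0 0 0 1;0 0 0 0 0 0 1;0 0 0 0 0 0 1",
)

```text
time: 4.83
tool_pos: [0.4697, -0.3388, 0.0805]
ee_rot: [3.141, -0.0, -3.141]
wrist_force: [0.4, 0.1, -0.6]
width: 0.0278
```

```bash
python3 go.py .4705 -.338 .16 3.1416
```

```text
t 4.83 [ 0.4697 -0.3388  0.0805] [ 3.1414 -0.0001 -3.1414] F [ 0.3512  0.0755 -0.5639] w 0.0278 q [-0.7229  0.2078  1.4852  0.0001  1.4488 -2.2939]
-0.8 0.8 -79.5 0 0 0.000  dist 79.5
```

Call:
carry_out(
  deltas="0 0 -40 0 0 0 1;0 0 -80 0 0 0 1;0 0 -110 0 0 0 1;-220 327 -140 0 0 0.295 1;-220 327 -140 0 0 0.295 1;-220 327 -140 0 0 0.295 1;-220 327 -140 0 0 0.295 1;-220 327 -140 0 0 0.295 1",
)

```text
time: 5.5
tool_pos: [0.5829, -0.1697, 0.2054]
ee_rot: [3.141, -0.001, 2.846]
wrist_force: [1.2, 0.3, -2.0]
width: 0.0278
```

```bash
python3 go.py .69 -.012 .22 2.8466
```

```text
t 5.5 [ 0.5829 -0.1697  0.2054] [ 3.1414 -0.0011  2.846 ] F [ 1.244   0.2938 -2.0017] w 0.0278 q [-0.3767  0.216   1.2249  0.0001  1.7017 -1.6518]
-56.5 182.0 -14.6 0 0 -0.001  dist 191.2
```

Call:
carry_out(
  deltas="-56 182 -14 0 0 0 1;-56 182 -14 0 0 0 1;-56 182 -14 0 0 0 1;-56 182 -14 0 0 0 1;-56 182 -14 0 0 0 1;-56 182 -14 0 0 0 1;-56 182 -14 0 0 0 1;-56 182 -14 0 0 0 1",
)

```text
time: 6.17
tool_pos: [0.6885, -0.0141, 0.2189]
ee_rot: [-3.14, -0.002, 2.846]
wrist_force: [-0.6, -0.3, -2.3]
width: 0.0279
```

```bash
python3 - <<'E'
from h import *
s=snap('wrist','w3.png')
for t in('stage','stage_mark','lens','tapper','weight'):
  for r in robot.place_of(s,t): P=w(s,r['at']);print(t,r['p'],P,px(s,P))
E
python3 go.py
```

```text
stage 0.57 [ 0.62275481 -0.10954104  0.01155297] [176.11281779 149.39825219]
lens 0.96 [0.59236823 0.03480483 0.01624486] [273.01370368  93.40119831]
tapper 0.93 [ 0.68673491 -0.01409462  0.13716294] [257.43129478 197.6709996 ]
tapper 0.86 [ 0.58155463 -0.36708546  0.00361192] [ -4.33794734 174.16541478]
weight 0.65 [0.54150123 0.15033207 0.00710676] [351.49541267  23.44100866]
t 6.47 [ 0.6886 -0.0147  0.2202] [3.1415 0.0002 2.8451] F [ 0.2305 -0.0302 -2.2677] w 0.0282 q [-0.1036  0.4041  0.9573 -0.      1.78   -1.3778]
```

View pics/w3.png

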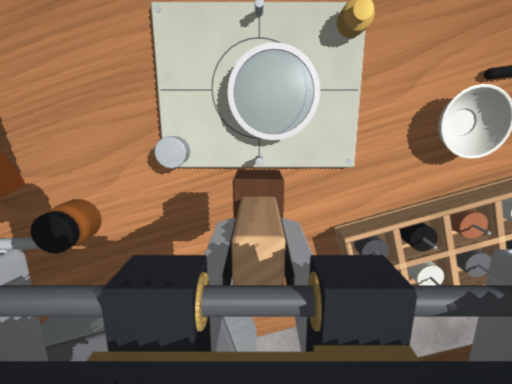

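```bash
cat > meas.py <<'E'
from h import *
from scipy.optimize import minimize, least_squares
np.set_printoptions(precision=4,suppress=True)
S0=np.array([.5848,.0195]);Y0=-.295
def measure(s,tag=None,lc=(.592,.034),S0=S0):
    g=cv2.cvtColor(s['pixels'],cv2.COLOR_RGB2GRAY).astype(np.float32)
    bg=cv2.medianBlur(g.astype(np.uint8),9).astype(np.float32)
    dark=cv2.GaussianBlur(np.clip(bg-g,0,40),(0,0),.8)
    Pc=cloud(s)
    high=cv2.dilate(((Pc[...,2]>.017)|(s['range_z']==0)).astype(np.uint8),np.ones((5,5)))
    dark[high>0]=0
    R=np.array(s['rvec'],float);T=np.array(s['tvec'],float)
    th=np.linspace(0,2*np.pi,360,endpoint=False)
    ring=np.c_[60*np.cos(th),60*np.sin(th)]
    u=np.arange(62,124,1.);ln=np.r_[np.c_[0*u,u],np.c_[0*u,-u]]
    v=np.arange(62,80,1.);ln=np.r_[ln,np.c_[v,0*v],np.c_[-v,0*v]]
    pts=np.r_[ring,ln]/1000
    def proj(p):
        c,si=np.cos(p[2]),np.sin(p[2])
        W=pts@np.array([[c,si],[-si,c]])+p[:2];W=np.c_[W,np.full(len(W),.012)]
        return cv2.projectPoints(W,R,T,s['camera_matrix'],None)[0][:,0]
    def cost(q):
        uv=proj([S0[0]+q[0]/1000,S0[1]+q[1]/1000,Y0+q[2]/100]).astype(np.float32)
        return -cv2.remap(dark,uv[:,0].reshape(-1,1),uv[:,1].reshape(-1,1),cv2.INTER_LINEAR).mean()
    best=min(((cost([a,b,c]),(a,b,c)) for a in np.arange(-8,8.1,1) for b in np.arange(-8,8.1,1) for c in np.arange(-2,2.1,.5)))
    r=minimize(cost,best[1],method='Nelder-Mead')
    S=np.array([S0[0]+r.x[0]/1000,S0[1]+r.x[1]/1000]);Y=Y0+r.x[2]/100
    # lens
    m=((Pc[...,2]>.030)&(Pc[...,2]<.05)&(np.hypot(Pc[...,0]-lc[0],Pc[...,1]-lc[1])<.075)).astype(np.uint8)
    n,l,st,_=cv2.connectedComponentsWithStats(m);k=1+np.argmax(st[1:,4])
    c=max(cv2.findContours((l==k).astype(np.uint8),cv2.RETR_EXTERNAL,cv2.CHAIN_APPROX_NONE)[0],key=cv2.contourArea)[:,0]
    Q=np.array([onplane(s,p,.038)[:2] for p in c])
    f=least_squares(lambda q:np.hypot(Q[:,0]-q[0],Q[:,1]-q[1])-q[2],[*lc,.055],loss='soft_l1',f_scale=.0007)
    f2=least_squares(lambda q:np.hypot(Q[:,0]-q[0],Q[:,1]-q[1])-.0555,lc,loss='soft_l1',f_scale=.0007)
    L=f.x[:2];d=L-S;cc,ss=np.cos(Y),np.sin(Y)
    off=np.array([d[0]*cc+d[1]*ss,-d[0]*ss+d[1]*cc])*1000
    print('ring',S,'yaw %.4f score %.2f (seed %.2f)'%(Y,-r.fun,-best[0]),'lens',f.x,f2.x,'offset stage mm',off,'resid mm',np.abs(f.fun).mean()*1000)
    if tag:
        im=s['pixels'][:,:,::-1].copy()
        im=cv2.resize(im,None,fx=1.5,fy=1.5,interpolation=3)
        for p in proj([*S,Y]): cv2.circle(im,tuple(int(round(x*1.5)) for x in p),0,(0,0,255),-1)
        W=np.c_[L[0]+.055*np.cos(th),L[1]+.055*np.sin(th),np.full(360,.038)]
        for p in cv2.projectPoints(W,R,T,s['camera_matrix'],None)[0][:,0]: cv2.circle(im,tuple(int(round(x*1.5)) for x in p),0,(0,200,0),-1)
        cv2.imwrite('pics/'+tag,im)
    return S,Y,L,off
E
python3 - <<'E'
from meas import *
s=snap('wrist');measure(s,'w4.png')
t=snap('top');measure(t,'t4.png')
E
```

```text
ring [0.5821 0.0188] yaw -0.2950 score 16.11 (seed 15.82) lens [0.5929 0.0334 0.0545] [0.593  0.0334] offset stage mm [ 6.0997 17.1415] resid mm 0.27243512950312143
ring [0.5781 0.0076] yaw -0.3104 score 0.83 (seed 0.74) lens [ 0.5801 -0.0425  0.1284] [0.5942 0.0314] offset stage mm [ 17.2996 -47.1428] resid mm 1.775217817428344
```

View pics/w4.png

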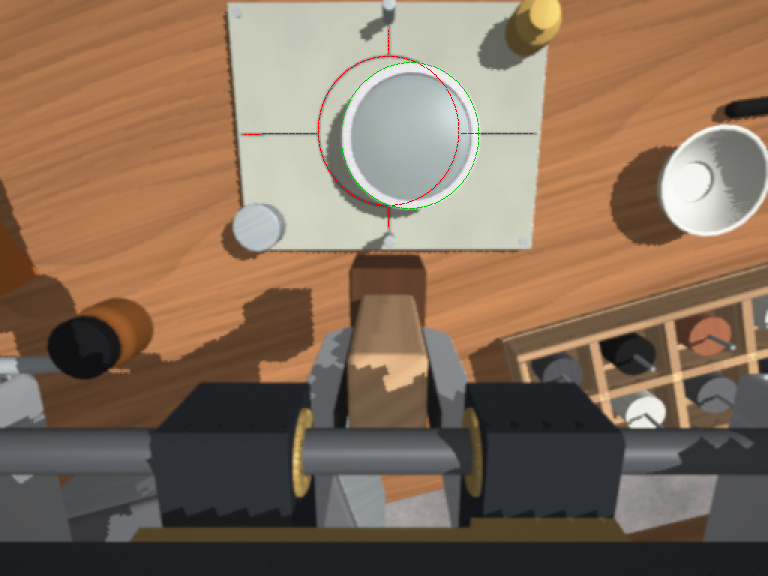

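Call:
carry_out(
  deltas="74 106 0 0 0 0.342 1;74 106 0 0 0 0.342 1;74 106 0 0 0 0.342 1;74 106 0 0 0 0.342 1;74 106 0 0 0 0.342 1;74 106 40 0 0 0.342 1;74 106 80 0 0 0.342 1;74 106 110 0 0 0.342 1",
)

```text
time: 7.23
tool_pos: [0.6486, 0.1078, 0.1075]
ee_rot: [-3.14, -0.0, 2.504]
wrist_force: [0.6, -0.3, -2.4]
width: 0.0278
```

```bash
cat > st.py <<'E'
from h import *
import sys
np.set_printoptions(precision=4,suppress=True)
S=np.array([.5821,.0188]);Y=-.295
o=robot.get_obs();p=np.array(o['tool_pos']);d=(p[:2]-S)*1000;c,s=np.cos(Y),np.sin(Y)
print('t %.2f'%o['time'],'stage xy mm',[round(d[0]*c+d[1]*s,1),round(-d[0]*s+d[1]*c,1)],'z %.4f'%p[2],'blockyaw-stage %.4f'%(((o['ee_rot'][2]-np.pi-Y)+np.pi)%(2*np.pi)-np.pi),'tilt',np.array(o['ee_rot'][:2]),'F',np.array(o['wrist_force']),'w %.4f'%o['width'],'q6 %.2f'%o['joint_positions'][5])
E
python3 st.py;python3 - <<'E'
from h import *
snap('side','s5.png')
E
```

```text
t 7.23 stage xy mm [np.float64(37.8), np.float64(104.5)] z 0.1075 blockyaw-stage -0.3423 tilt [-3.1402 -0.0002] F [ 0.6055 -0.3286 -2.4365] w 0.0278 q6 -0.85
```

View pics/s5.png

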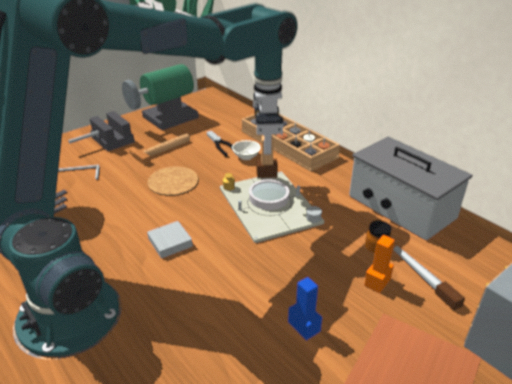

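Call:
carry_out(
  deltas="0 0 9 0 0 0 1;0 -4 9 0 0 0 1;0 -9 9 0 0 0 1;0 -14 9 0 0 0 1;0 -19 9 0 0 0 1;0 -24 9 0 0 0 1;0 -28 9 0 0 0 1;0 -31 9 0 0 0 1",
)

```text
time: 7.95
tool_pos: [0.6317, 0.0848, 0.103]
ee_rot: [3.138, 0.003, 2.505]
wrist_force: [2.6, 3.4, 0.4]
width: 0.0277
```

```bash
python3 st.py;python3 - <<'E'
from meas import *
s=snap('wrist');measure(s,'w6.png')
E
```

```text
t 7.95 stage xy mm [np.float64(28.2), np.float64(77.6)] z 0.1030 blockyaw-stage -0.3417 tilt [3.1376 0.0029] F [2.6388 3.4119 0.3684] w 0.0277 q6 -0.89
ring [0.5818 0.0188] yaw -0.2950 score 12.38 (seed 12.30) lens [0.5843 0.0256 0.0535] [0.5853 0.0258] offset stage mm [0.3226 7.237 ] resid mm 1.7063451951057296
```

View pics/w6.png

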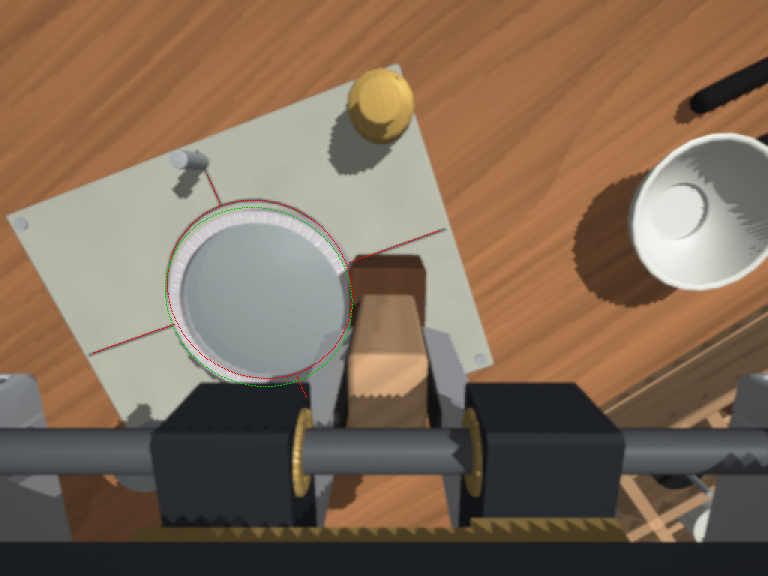

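Call:
carry_out(
  deltas="0 -16 5 0 0 0 1;0 -3 0 0 0 0 1;0 0 -38 0 0 0 1;0 0 -78 0 0 0 1;-105 -45 -118 0 0 -0.342 1;-105 -45 -118 0 0 -0.342 1;-105 -45 -118 0 0 -0.342 1;-105 -45 -118 0 0 -0.342 1",
)

```text
time: 8.67
tool_pos: [0.6905, -0.0216, 0.2203]
ee_rot: [-3.137, 0.005, 2.842]
wrist_force: [-1.2, 0.7, -1.9]
width: 0.0278
```

```bash
python3 st.py;python3 - <<'E'
from meas import *
s=snap('wrist');measure(s,'w7.png')
E
python3 st.py
```

```text
t 8.67 stage xy mm [np.float64(115.5), np.float64(-7.2)] z 0.2203 blockyaw-stage -0.0046 tilt [-3.1369  0.0045] F [-1.1751  0.7135 -1.9164] w 0.0278 q6 -1.38
ring [0.5819 0.0195] yaw -0.2950 score 16.93 (seed 16.88) lens [0.575  0.0111 0.0513] [0.5728 0.0078] offset stage mm [ -4.0986 -10.0615] resid mm 2.5599499219307202
t 8.72 stage xy mm [np.float64(113.1), np.float64(-4.5)] z 0.2189 blockyaw-stage -0.0053 tilt [-3.1393  0.0003] F [-0.489   0.6375 -1.4107] w 0.0279 q6 -1.38
```

View pics/w7.png

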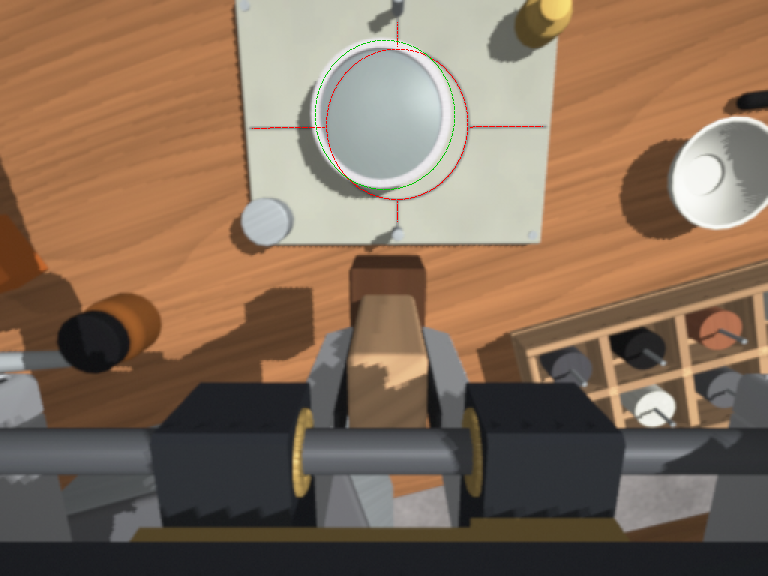

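```bash
python3 - <<'E'
from meas import *
s=snap('wrist');measure(s,'w8.png',lc=(.570,.005))
E
python3 st.py
```

```text
ring [0.5821 0.0195] yaw -0.2950 score 16.89 (seed 16.58) lens [0.5724 0.0072 0.0545] [0.5725 0.0072] offset stage mm [ -5.7284 -14.581 ] resid mm 0.25275668633898407
t 8.77 stage xy mm [np.float64(111.4), np.float64(-2.6)] z 0.2180 blockyaw-stage -0.0035 tilt [-3.1403 -0.0022] F [-0.1103  0.8674 -2.3599] w 0.0279 q6 -1.38
```

View pics/w8.png

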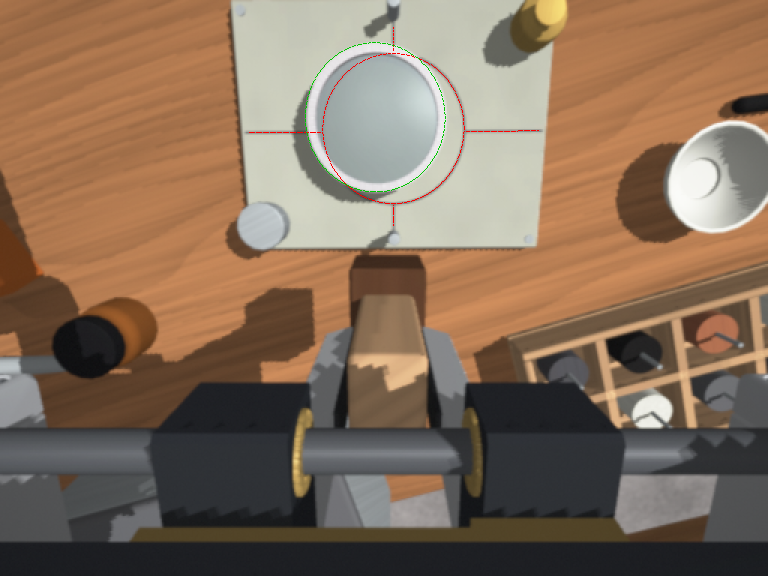

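Call:
carry_out(
  deltas="139 -100 0 0 0 0.247 1;139 -100 0 0 0 0.247 1;139 -100 0 0 0 0.247 1;139 -100 0 0 0 0.247 1;139 -100 0 0 0 0.247 1;139 -100 30 0 0 0.247 1;139 -100 70 0 0 0.247 1;139 -100 105 0 0 0.247 1",
)

```text
time: 9.43
tool_pos: [0.5251, -0.0683, 0.1127]
ee_rot: [3.142, 0.001, 2.6]
wrist_force: [0.3, 0.1, -2.9]
width: 0.0279
```

```bash
python3 st.py; python3 st.py
```

```text
t 9.43 stage xy mm [np.float64(-29.2), np.float64(-100.0)] z 0.1127 blockyaw-stage -0.2464 tilt [3.1415 0.0006] F [ 0.3385  0.0519 -2.9253] w 0.0279 q6 -1.27
t 9.43 stage xy mm [np.float64(-29.2), np.float64(-100.0)] z 0.1127 blockyaw-stage -0.2464 tilt [3.1415 0.0006] F [ 0.3385  0.0519 -2.9253] w 0.0279 q6 -1.27
```

Call:
carry_out(
  deltas="0 0 8 0 0 0 1;0 0 14 0 0 0 1;0 5 14 0 0 0 1;0 10 14 0 0 0 1;0 15 14 0 0 0 1;0 20 14 0 0 0 1;0 25 14 0 0 0 1;0 30 14 0 0 0 1",
)

```text
time: 10.1
tool_pos: [0.5425, -0.044, 0.1014]
ee_rot: [-3.141, 0.003, 2.6]
wrist_force: [-2.0, -2.6, -0.7]
width: 0.0277
```

```bash
python3 st.py
```

```text
t 10.10 stage xy mm [np.float64(-19.6), np.float64(-71.6)] z 0.1014 blockyaw-stage -0.2469 tilt [-3.141   0.0025] F [-2.0395 -2.6477 -0.6566] w 0.0277 q6 -1.21
```

Call:
carry_out(
  deltas="0 4 0 0 0 0 1;0 7 0 0 0 0 1;0 7 0 0 0 0 1;0 -8 0 0 0 0 1;0 -15 -10 0 0 0 1;0 -15 -50 0 0 0 1;0 -15 -90 0 0 0 1;-40 10 -118 0 0 -0.12 1",
)

```text
time: 10.77
tool_pos: [0.5676, -0.0556, 0.2182]
ee_rot: [3.139, 0.005, 2.721]
wrist_force: [1.3, -0.4, 0.1]
width: 0.0282
```

```bash
python3 st.py
```

```text
t 10.77 stage xy mm [np.float64(7.8), np.float64(-75.4)] z 0.2182 blockyaw-stage -0.1260 tilt [3.1392 0.0047] F [ 1.2609 -0.3996  0.113 ] w 0.0282 q6 -1.35
```

Call:
carry_out(
  deltas="-93 87 0 0 0 -0.126 1;-93 87 0 0 0 -0.126 1;-93 87 0 0 0 -0.126 1;-93 87 0 0 0 -0.126 1;-93 87 0 0 0 -0.126 1;-93 87 0 0 0 -0.126 1;-93 87 0 0 0 -0.126 1;-93 87 0 0 0 -0.126 1",
)

```text
time: 11.43
tool_pos: [0.6893, -0.0151, 0.2134]
ee_rot: [3.141, 0.003, 2.845]
wrist_force: [-0.3, -1.3, -3.0]
width: 0.0279
```

```bash
python3 - <<'E'
from meas import *
s=snap('wrist');measure(s,'w9.png',lc=(.584,.027))
s=snap('wrist');measure(s,lc=(.584,.027))
E
python3 st.py
```

```text
ring [0.5819 0.0187] yaw -0.2950 score 14.20 (seed 14.14) lens [0.5832 0.0266 0.0545] [0.5833 0.0266] offset stage mm [-1.0801  7.9388] resid mm 0.25327435036075613
ring [0.582  0.0189] yaw -0.2950 score 13.59 (seed 13.38) lens [0.5832 0.0266 0.0545] [0.5833 0.0266] offset stage mm [-1.0876  7.711 ] resid mm 0.2539321677283081
t 11.53 stage xy mm [np.float64(112.5), np.float64(-1.2)] z 0.2134 blockyaw-stage -0.0016 tilt [3.1409 0.0026] F [ 0.1855  0.434  -2.0378] w 0.0277 q6 -1.38
```

View pics/w9.png

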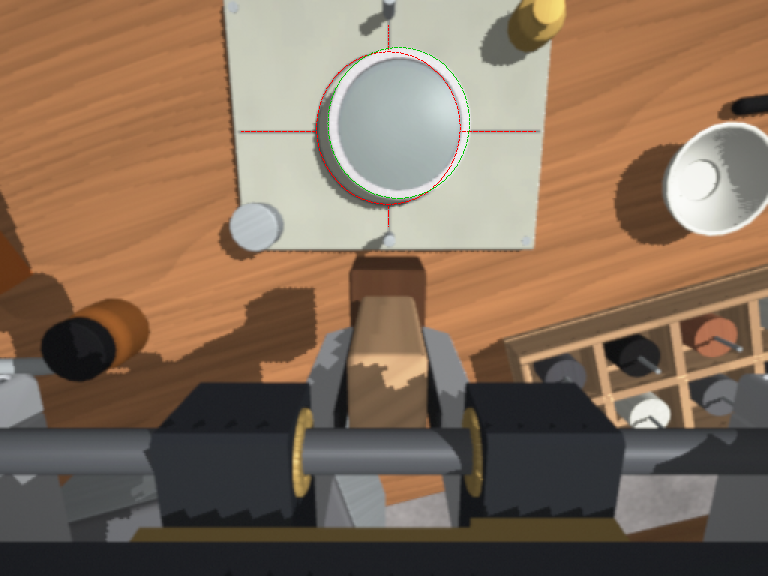

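Call:
carry_out(
  deltas="126 98 0 0 0 -0.14 1;126 98 0 0 0 -0.14 1;126 98 0 0 0 -0.14 1;126 98 0 0 0 -0.14 1;126 98 0 0 0 -0.14 1;126 98 30 0 0 -0.14 1;126 98 70 0 0 -0.14 1;126 98 100 0 0 -0.14 1",
)

```text
time: 12.2
tool_pos: [0.5977, 0.1156, 0.111]
ee_rot: [3.141, 0.002, 2.986]
wrist_force: [-0.5, -0.2, -3.0]
width: 0.0278
```

```bash
python3 st.py
```

```text
t 12.20 stage xy mm [np.float64(-13.2), np.float64(97.2)] z 0.1110 blockyaw-stage 0.1394 tilt [3.1411 0.0023] F [-0.4739 -0.231  -2.9704] w 0.0278 q6 -1.32
```

Call:
carry_out(
  deltas="0 0 8 0 0 0 1;0 0 12 0 0 0 1;0 -4 12 0 0 0 1;0 -8 12 0 0 0 1;0 -12 12 0 0 0 1;0 -16 12 0 0 0 1;0 -19 12 0 0 0 1;0 -21 12 0 0 0 1",
)

```text
time: 12.87
tool_pos: [0.5962, 0.0957, 0.1012]
ee_rot: [3.138, 0.004, 2.986]
wrist_force: [0.1, 3.8, 0.2]
width: 0.0281
```

```bash
python3 st.py
```

```text
t 12.87 stage xy mm [np.float64(-8.9), np.float64(77.7)] z 0.1012 blockyaw-stage 0.1391 tilt [3.1385 0.0036] F [0.127  3.7788 0.1939] w 0.0281 q6 -1.35
```

Call:
carry_out(
  deltas="0 -1.5 0 0 0 0 1;0 -2.5 0 0 0 0 1;0 -2.5 0 0 0 0 1;0 8 0 0 0 0 1;0 18 0 0 0 0 1;0 18 -40 0 0 0 1;0 18 -80 0 0 0 1;0 18 -116 0 0 0 1",
)

```text
time: 13.53
tool_pos: [0.5969, 0.1135, 0.2154]
ee_rot: [-3.14, -0.003, 2.987]
wrist_force: [0.6, 0.2, -0.8]
width: 0.028
```

```bash
python3 go.py .689 -.0148 .218 2.8466
```

```text
t 13.53 [0.5969 0.1135 0.2154] [-3.1397 -0.0029  2.9866] F [ 0.5754  0.2122 -0.783 ] w 0.028 q [ 0.0953  0.2176  1.2034 -0.0012  1.7238 -1.3206]
-110.8 -112.6 -2.6 0 0 0.140  dist 157.9
```

Call:
carry_out(
  deltas="-111 -113 0 0 0 0.14 1;-111 -113 0 0 0 0.14 1;-111 -113 0 0 0 0.14 1;-111 -113 0 0 0 0.14 1;-111 -113 0 0 0 0.14 1;-111 -113 0 0 0 0.14 1;-111 -113 0 0 0 0.14 1;-111 -113 0 0 0 0.14 1",
)

```text
time: 14.2
tool_pos: [0.6893, -0.0144, 0.215]
ee_rot: [-3.142, -0.001, 2.847]
wrist_force: [-0.3, -0.4, -2.6]
width: 0.028
```

```bash
python3 - <<'E'
from meas import *
s=snap('wrist');measure(s,'w10.png',lc=(.582,.019))
s=snap('wrist');measure(s,lc=(.582,.019))
for r in robot.place_of(s,'tapper')[:2]: print('tapper',r['p'],w(s,r['at']))
t=snap('top')
for n in('pad','lens','stage_mark'):
  for r in robot.place_of(t,n): print(n,r['p'],w(t,r['at']))
s=snap('side')
for r in robot.place_of(s,'pad'): print('pad',r['p'],w(s,r['at']))
E
python3 st.py
```

```text
ring [0.5829 0.0195] yaw -0.2950 score 12.72 (seed 12.71) lens [0.5815 0.0191 0.0545] [0.5817 0.019 ] offset stage mm [-1.187 -0.813] resid mm 0.26029185143183636
ring [0.5827 0.0195] yaw -0.2982 score 12.71 (seed 12.61) lens [0.5815 0.019  0.0545] [0.5816 0.019 ] offset stage mm [-1.0461 -0.804 ] resid mm 0.25694817395783
tapper 0.61 [ 0.69   -0.0143  0.1333]
pad 0.89 [0.4471 0.2931 0.0004]
pad 0.59 [ 0.441   0.2933 -0.0015]
t 14.65 stage xy mm [np.float64(113.0), np.float64(-1.7)] z 0.2154 blockyaw-stage -0.0005 tilt [3.1415 0.0003] F [ 0.1289 -0.5693 -2.6762] w 0.0281 q6 -1.38
```

View pics/w10.png

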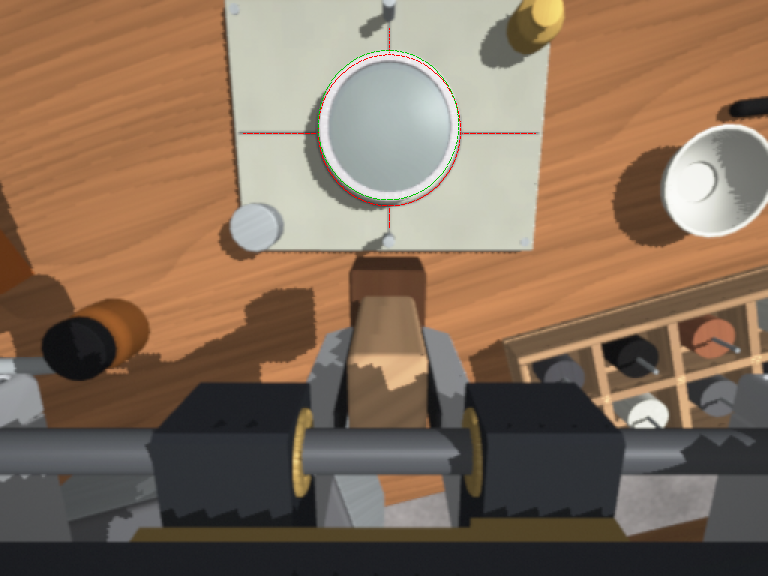

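```bash
python3 go.py .445 .2935 .205 2.8466
```

```text
t 14.65 [ 0.6897 -0.0157  0.2154] [3.1415 0.0003 2.8461] F [ 0.1289 -0.5693 -2.6762] w 0.0281 q [-0.1049  0.4068  0.963   0.0001  1.7715 -1.3802]
324.2 224.5 10.4 0 0 -0.000  dist 394.5
```

Call:
carry_out(
  deltas="324 224 0 0 0 0 1;324 224 0 0 0 0 1;324 224 0 0 0 0 1;324 224 0 0 0 0 1;324 224 0 0 0 0 1;324 224 0 0 0 0 1;324 224 0 0 0 0 1;324 224 0 0 0 0 1",
)

```text
time: 15.32
tool_pos: [0.4813, 0.2465, 0.2156]
ee_rot: [3.141, 0.001, 2.845]
wrist_force: [1.1, 1.5, -2.6]
width: 0.028
```

```bash
python3 go.py .445 .2935 .1 2.8466
```

```text
t 15.32 [0.4813 0.2465 0.2156] [3.1408 0.0007 2.8454] F [ 1.0776  1.5205 -2.5801] w 0.028 q [ 0.3683  0.0641  1.3755  0.0002  1.701  -0.9062]
48.5 34.4 115.6 0 0 -0.001  dist 130.0
```

Call:
carry_out(
  deltas="48 34 0 0 0 0 1;48 34 0 0 0 0 1;48 34 30 0 0 0 1;48 34 60 0 0 0 1;48 34 85 0 0 0 1;48 34 100 0 0 0 1;48 34 110 0 0 0 1;48 34 115 0 0 0 1",
)

```text
time: 15.98
tool_pos: [0.446, 0.2914, 0.0987]
ee_rot: [-3.14, -0.002, 2.846]
wrist_force: [0.2, 0.1, -2.4]
width: 0.0277
```

```bash
python3 go.py .445 .2935 .087 2.8466;python3 - <<'E'
from h import *
s=snap('wrist','w11.png')
for n in('tapper','pad'):
  for r in robot.place_of(s,n): print(n,r['p'],w(s,r['at']))
E
python3 go.py .445 .2935 .087 2.8466
```

```text
t 15.98 [0.446  0.2914 0.0987] [-3.14   -0.0018  2.8458] F [ 0.1899  0.145  -2.4287] w 0.0277 q [ 0.4722  0.0968  1.5743  0.0001  1.4729 -0.8028]
1.6 1.7 11.7 0 0 -0.001  dist 11.9
tapper 0.92 [0.44790571 0.29411561 0.01755992]
t 16.13 [0.4474 0.292  0.1011] [3.1406 0.001  2.8456] F [ 0.2996 -0.2758 -1.5926] w 0.0274 q [ 0.4721  0.0954  1.5708  0.0001  1.474  -0.8027]
2.7 0.7 14.1 0 0 -0.001  dist 14.3
```

View pics/w11.png

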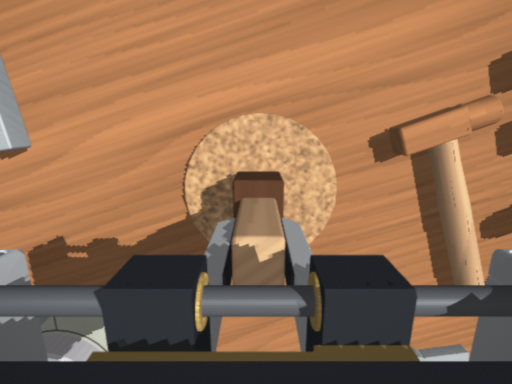

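Call:
carry_out(
  deltas="2 1 3 0 0 0 1;2 1 6 0 0 0 1;2 1 8 0 0 0 1;2 1 9 0 0 0 1;2 1 10 0 0 0 1;2 1 11 0 0 0 1;2 1 11 0 0 0 1;2 1 11 0 0 0 1",
)

```text
time: 16.8
tool_pos: [0.4452, 0.2934, 0.0892]
ee_rot: [3.142, -0.0, 2.846]
wrist_force: [0.3, 0.4, -3.0]
width: 0.0279
```

```bash
python3 go.py .445 .2935 .087 2.8466
```

```text
t 16.8 [0.4452 0.2934 0.0892] [ 3.1415 -0.0001  2.8457] F [ 0.296   0.3943 -2.9754] w 0.0279 q [ 0.4762  0.1024  1.5876  0.0001  1.4516 -0.7988]
0.3 0.1 2.2 0 0 -0.001  dist 2.2
```

Call:
carry_out(
  deltas="0 0 0.5 0 0 0 1;0 0 1 0 0 0 1;0 0 1.5 0 0 0 1;0 0 2 0 0 0 1;0 0 2 0 0 0 1;0 0 2 0 0 0 1;0 0 2 0 0 0 1;0 0 2 0 0 0 1",
)

```text
time: 17.47
tool_pos: [0.4452, 0.2934, 0.0873]
ee_rot: [3.142, 0.0, 2.846]
wrist_force: [0.1, 0.2, -1.6]
width: 0.0279
```

```bash
python3 go.py .445 .2935 .087 2.8466
```

```text
t 17.47 [0.4452 0.2934 0.0873] [3.1415 0.0001 2.8458] F [ 0.0964  0.2492 -1.6094] w 0.0279 q [ 0.4763  0.1037  1.5902  0.      1.4476 -0.7988]
0.3 0.1 0.3 0 0 -0.001  dist 0.4
```

Call:
carry_out(
  deltas="0 0 0.5 0 0 0 1;0 0 1 0 0 0 1;0 0 1 0 0 0 1;0 0 1 0 0 0 1;0 0 1 0 0 0 1;0 0 1 0 0 0 1;0 0 1 0 0 0 1;0 0 1 0 0 0 1",
)

```text
time: 18.13
tool_pos: [0.4454, 0.2934, 0.0867]
ee_rot: [3.141, 0.0, 2.846]
wrist_force: [-0.6, -1.2, 4.1]
width: 0.0273
```

```bash
python3 go.py .445 .2935 .087 2.8466
```

```text
t 18.13 [0.4454 0.2934 0.0867] [3.1412 0.0005 2.8458] F [-0.6491 -1.1745  4.1012] w 0.0273 q [ 0.4762  0.104   1.5909 -0.      1.446  -0.7988]
0.4 -0.0 -0.3 0 0 -0.001  dist 0.5
```

Contact (+4 N). Opening, then retreating straight up.

Call:
carry_out(
  deltas="0 0 0 0 0 0 0.8;0 0 0 0 0 0 0.6;0 0 0 0 0 0 0.4;0 0 0 0 0 0 0.3;0 0 0 0 0 0 0.2;0 0 0 0 0 0 0.2;0 0 0 0 0 0 0.2;0 0 0 0 0 0 0.2",
)

```text
time: 18.8
tool_pos: [0.4452, 0.2934, 0.0861]
ee_rot: [3.142, -0.0, 2.846]
wrist_force: [0.2, -0.2, 0.3]
width: 0.0711
```

```bash
python3 go.py
```

```text
t 18.8 [0.4452 0.2934 0.0861] [ 3.1415 -0.      2.8458] F [ 0.2219 -0.2338  0.2983] w 0.0711 q [ 0.4762  0.1046  1.5915  0.0001  1.4454 -0.7987]
```

Call:
carry_out(
  deltas="0 0 -10 0 0 0 0.2;0 0 -25 0 0 0 0.2;0 0 -50 0 0 0 0.2;0 0 -80 0 0 0 0.2;0 0 -110 0 0 0 0.2;0 0 -140 0 0 0 0.2;0 0 -140 0 0 0 0.2;0 0 -140 0 0 0 0.2",
)

```text
time: 19.47
tool_pos: [0.4464, 0.294, 0.2296]
ee_rot: [3.137, 0.005, 2.846]
wrist_force: [0.3, -0.1, -0.2]
width: 0.075
```

```bash
python3 go.py;python3 - <<'E'
from meas import *
s=snap('wrist','w12.png');snap('side','s12.png')
for n in('tapper','pad'):
  for r in robot.place_of(s,n): print(n,r['p'],w(s,r['at']))
C=cloud(s);m=(C[...,2]>.12)&(C[...,2]<.14)&(np.hypot(C[...,0]-.445,C[...,1]-.2935)<.05);print(C[m].mean(0),m.sum())
E
```

```text
t 19.47 [0.4464 0.294  0.2296] [3.1371 0.0045 2.8459] F [ 0.3472 -0.131  -0.2475] w 0.075 q [ 0.4763  0.0441  1.3689  0.      1.7222 -0.7988]
tapper 0.88 [0.4484 0.2937 0.0063]
[0.4454 0.293  0.1307] 863
```

View pics/w12.png

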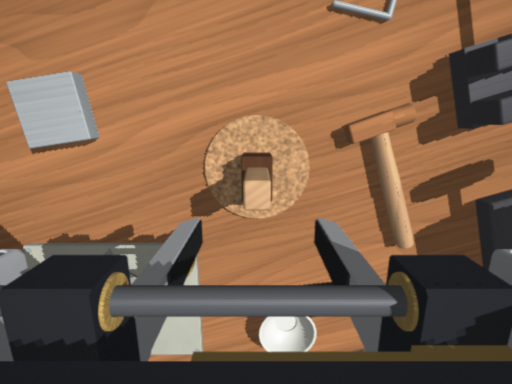

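View pics/s12.png

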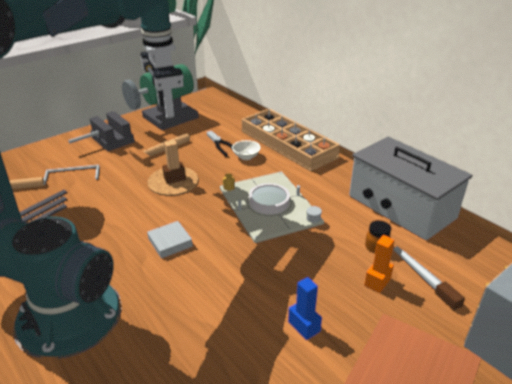

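```bash
python3 - <<'E'
from meas import *
t=snap('top','t13.png');measure(t,'t13o.png',lc=(.584,.019))
im=cv2.imread('pics/t13.png');cv2.imwrite('pics/t13c.png',cv2.resize(im[130:240,200:325],None,fx=5,fy=5,interpolation=3))
E
python3 go.py
```

```text
ring [0.5814 0.0165] yaw -0.2902 score 3.68 (seed 3.65) lens [0.5827 0.0199 0.0542] [0.5828 0.0199] offset stage mm [0.2958 3.5812] resid mm 0.7060555141415511
t 19.72 [0.4444 0.293  0.2242] [-3.1391 -0.0026  2.8458] F [0.3914 0.4868 0.3109] w 0.0751 q [ 0.4762  0.0476  1.3758  0.0001  1.7218 -0.7988]
```

View pics/t13c.png

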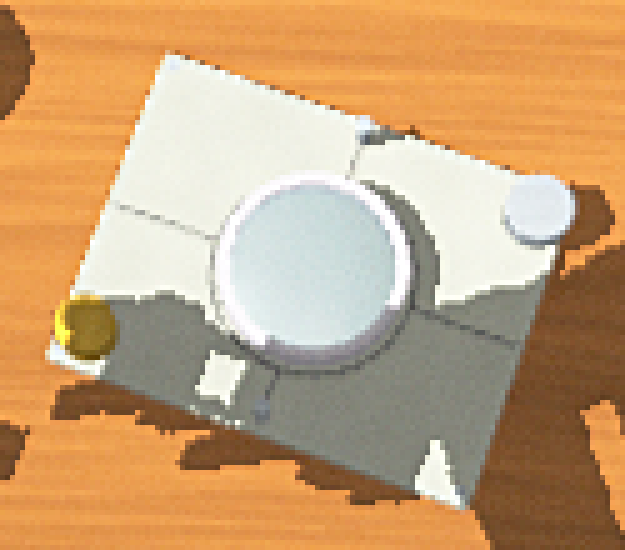

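```bash
python3 go.py .665 -.008 .25 2.8466
```

```text
t 19.72 [0.4444 0.293  0.2242] [-3.1391 -0.0026  2.8458] F [0.3914 0.4868 0.3109] w 0.0751 q [ 0.4762  0.0476  1.3758  0.0001  1.7218 -0.7988]
-298.7 -223.6 -25.8 0 0 -0.001  dist 374.0
```

Call:
carry_out(
  deltas="0 0 -25 0 0 0 0.2;-299 -224 -25 0 0 0 0.2;-299 -224 -25 0 0 0 0.2;-299 -224 -25 0 0 0 0.2;-299 -224 -25 0 0 0 0.2;-299 -224 -25 0 0 0 0.2;-299 -224 -25 0 0 0 0.2;-299 -224 -25 0 0 0 0.2",
)

```text
time: 20.38
tool_pos: [0.6179, 0.0562, 0.2496]
ee_rot: [-3.141, -0.003, 2.846]
wrist_force: [0.9, -0.1, 0.5]
width: 0.0751
```

```bash
python3 go.py .665 -.008 .25 2.8466
```

```text
t 20.38 [0.6179 0.0562 0.2496] [-3.141  -0.0026  2.8457] F [ 0.8958 -0.097   0.4953] w 0.0751 q [-0.0008  0.2454  1.1029  0.0003  1.796  -1.2756]
-63.8 -47.7 -0.4 0 0 -0.001  dist 79.6
```

Call:
carry_out(
  deltas="-64 -48 0 0 0 0 0.2;-64 -48 0 0 0 0 0.2;-64 -48 0 0 0 0 0.2;-64 -48 0 0 0 0 0.2;-64 -48 0 0 0 0 0.2;-64 -48 0 0 0 0 0.2;-64 -48 0 0 0 0 0.2;-64 -48 0 0 0 0 0.2",
)

```text
time: 21.05
tool_pos: [0.6643, -0.0051, 0.252]
ee_rot: [3.141, 0.001, 2.848]
wrist_force: [-0.4, -1.3, 0.7]
width: 0.0753
```

Run:
```python
from meas import *
s=snap('wrist');measure(s,'w14.png',lc=(.582,.019))
t=snap('top')
C=cloud(t);m=(C[...,2]>.12)&(C[...,2]<.14)&(np.hypot(C[...,0]-.445,C[...,1]-.2935)<.05);print('stem top',C[m].mean(0),m.sum())
for r in robot.place_of(t,'pad')+robot.place_of(t,'tapper'): print(r['p'],w(t,r['at']))
```

```text
ring [0.5835 0.0204] yaw -0.2885 score 8.62 (seed 8.38) lens [0.5815 0.0189 0.0545] [0.5816 0.0189] offset stage mm [-1.4128 -1.9991] resid mm 0.3039362923509074
stem top [0.4488 0.2917 0.1293] 141
0.93 [ 0.4466  0.2928 -0.0012]
0.87 [ 0.3611 -0.3423  0.0035]
0.83 [ 0.5768 -0.3614 -0.0008]
0.76 [0.45   0.2906 0.0054]
```

View pics/w14.png

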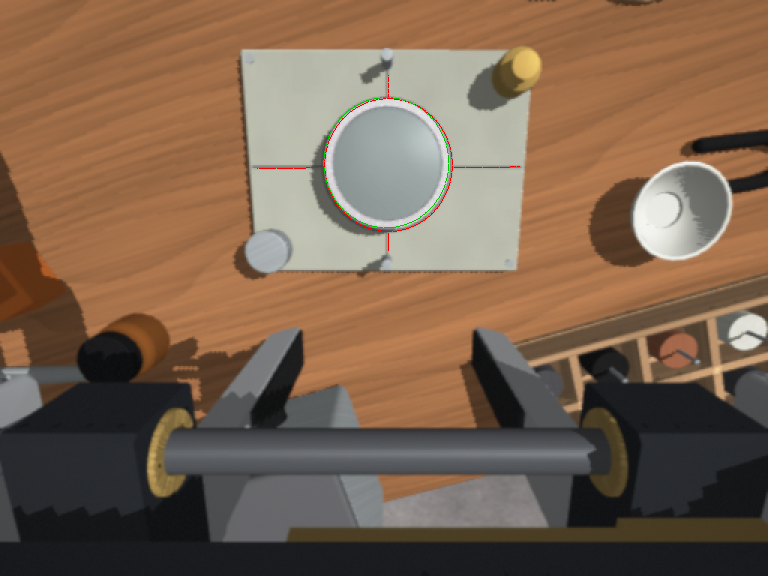

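Run:
```python
from bench import robot
print(robot.close_job())
```

```text
the job is handed in; nothing more can be done
None
```

The lens is centred in the ring and the tapping block stands upright on the cork pad, by my last checks. I handed the job in at about 21 s of the 61 s allowed.

I took the wooden block by its stem and tapped the lens from the left, then the right, then the left again.

- **Slip on the first tap:** one row of the retreat had the wrong sign. It pushed the lens about 16 mm further, in roughly one 1/12 s row, which is about 0.2 m/s if that whole push fell in the row. I did not measure the lens speed. The lens stayed flat on the stage, and the next two taps brought it back.
- **Lens:** two wrist-camera fits put its centre 1.4 mm and 2.4 mm from the ring's centre; the limit is 5 mm.
- **Check that disagreed:** a top-camera fit gave 3.6 mm. It found the ring only weakly, because the arm's shadow lay across the stage. I trusted the wrist camera.
- **Block:** after release it was upright within about 4 mm of the pad's centre, with its base at about 6 mm height. The gripper was clear of everything.
- **Bystanders:** none looked moved in the pictures. I did not measure their positions again at the end.

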